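# Raise the shield window to its mark

## Task

Push the clear sliding window of the bench shield up from beneath its blue lip until the yellow pointer stands within the green band on the post, without ever letting it run up into the red band. Only push with the fingers, do not pinch the lip, and leave the window standing there by itself with the mark and everything else on the bench where they were.

Things in the scene. Friction and masses are not known exactly. Their poses are not given: they have to be found in the camera images.
- shield: fixed bench splash shield: white tray 12 mm thick reaching 170 mm in front of the origin, two white posts 34 mm square and 552 mm tall, 450 mm apart, clear side panels behind. Origin on the bench midway between the posts; x points from the user's side through the window to the inside, y left along the window, z up. A fixed sill 62 mm high stands under the window
- sash (a joint): height of the sliding window in m: 0 at its lowest, upward positive, stops at 0.25. A hidden counterweight nearly balances it (weight about 9 N); friction of about 3.5 N holds it wherever it is left; pushing it up takes 2 to 7 N
- lip (a point): blue lip along the bottom of the window, moving with it: flat ledge 46 mm deep (shield x), 280 mm long (y), 18 mm thick, open beneath, standing out to 52 mm before the shield's origin. This point is the centre of its underside. Underside 100 mm above the bench at joint 0. The clear pane rises 216 mm above it at its rear
- lip_edge (a point): middle of the lower front edge of the blue lip (the edge nearest the user), 23 mm in front of the centre of its underside
- pointer (a point): tip point of the yellow pointer, a flat yellow bar 8 mm high and 75 mm long (y) fixed to the window and lying before the left (+y) post; this point is at its outer end and mid-height, 9 mm above the lip's underside
- green_mark (a point): middle of the front of the green band, 20 mm high, on a sleeve on the left (+y) post; above it 10 mm of white, then 20 mm of red, so the red begins 20 mm above this point. Sleeve height differs each time, then stays put; green sticks out furthest to the left. The pointer passes just in front of it, touching nothing
- tube_rack: blue tube rack 120 x 70 x 59 mm with coloured tube caps, stands at one side of the space in front of the window; origin under its centre
- spray: white spray bottle with yellow trigger head, 70 mm across, 191 mm tall, at the other side in front of the window; origin under its centre
- mixer: cream tube shaker 130 x 120 x 140 mm with black cup on top, behind the window; origin under its centre
- beaker: glass beaker 70 mm across, 90 mm tall, behind the window; origin under its centre
- tip_box: orange tip box with clear cover 122 x 87 x 90 mm, on the bench on the robot's left; origin under its centre
- reagent: amber bottle with blue cap, 60 mm across, 130 mm tall, on the bench on the robot's right; origin under its centre
- scissors: scissors with one red and one black ring, 150 mm long, 10 mm high, lying on the bench on the left; origin on the bench at the pivot

How it is judged:
By the outcome, as a careful person would: the job done as asked, in the order asked, and still so for the second after the job is handed in, with the robot touching nothing.
It also fails if it takes over 48 s, if anything falls off the work surface, if the arm or the gripper's body presses on something with over 40 N, if the wrist force passes 120 N, or if a joint passes its speed limit or range.

## Robot

A 6-joint arm with a two-finger parallel gripper is mounted at the origin on the work surface. World frame = base frame: x ahead of the robot, y to its left, z up, the work surface at z = 0. Lengths are in m, angles in rad, forces in N, time in s.
With the tool pointing down it reaches from about 0.35 to 0.8 m from the base axis. Payload 7.3 kg.
Tool frame: the origin (TCP) lies midway between the tips of the shut fingers; the grasp point (between the pads) lies 19 mm behind it; z points along the fingers, y is the line along which they close (so a half turn about z gives the same grasp; the last joint's range is limited). The gripper opens to 85 mm and grips with 20 to 120 N. Pads are 22 mm wide; open, the fingers measure 114 mm over their backs; the gripper's body (76 mm by 85 mm) begins 54 mm behind the grasp point. The pads swing forward as they close: fully open they stand 13 mm farther back than shut.
Start: joints at [0.965, 0.342, 1.524, -0, 1.275, -0.146], TCP at [0.233, 0.471, 0.231] pointing down, gripper open.
Joint ranges: [-2.53, 2.53], [-0.77, 2.02], [0.04, 2.7], [-1, 4.14], [0.28, 2.66], [-3.11, 3.11]. Speed limits (rad/s): [2.57, 2.57, 3.14, 3.14, 3.14, 3.14].

## Interface

Orientations are given as a rotation vector (axis times angle).
In Python, from rig import env, imaging, finder gives the robot as it stands.
- The arm moves only by the tool arm_command, never from a script. Its argument "increments" is a list of rows, each an object of numbers: "tx", "ty", "tz": the shift along the world's x, y, z in m; "ax", "ay", "az": the turn, a rotation vector about the world's x, y, z in degrees; "claw": the finger opening in m, from 0 to 0.0854. In form: [{"tx": .., "ty": .., "tz": .., "ax": .., "ay": .., "az": .., "claw": ..}, ...]. A call has 1 to 8 rows; each row is the pose to reach, as a shift and turn from the pose commanded when the call began; what a row does not reach only later rows make up. A row lasts 1/8 s, in which the tool goes at most 62.5 mm and 10.7 degrees, less where a joint would pass 70% of its speed; a pose out of reach is approached as far as the arm can. A call with a gripper value outside its range is refused whole. The fingers move at their own pace and stop on an object; "grip_force" is the grip in N (left out, the last holds). Time passes only in rows, so rows that repeat a pose let the fingers close. It gives the time, the measured TCP pose, the force, the opening and the grip force at its end, in the units of the state.
- env.state(): the state, without advancing time (a new reading comes with each control period).
- imaging.read_camera(name): name is "scene" or "top" or "wrist"; returns the picture (384x512x3 uint8, red, green, blue); there is no depth.
- imaging.get_calibration(name): a dict with "vertical_fov" (degrees; the focal length in pixels is half the picture's height over the tangent of half this angle, whatever the lens; pixels are square), "cx", "cy" (the principal point, pixels), "origin" and "orientation" of the camera in the world. Camera axes: x right, y down, z forward; pixel columns grow to the right and rows downward; lengths in m; the calibration is good to about 2 mm. A picture is of the moment at which its call begins: read the wrist's pose just before it. get_calibration takes no time and is no camera call; for the wrist camera it gives the pose at the moment of the call.
- env.job_done(): hands the job in; it is judged then, once.
Trained networks look in the newest picture that a camera, given by its name, has taken for a name from the list of things; names that differ only in an ending like _2 or _b are one class to them, and where a whole thing is asked for, a point or a joint stands for the part that bears it (a point fixed in the world has none). Each returns a list of dicts, best first, with "p" (0 to 1); they miss things now and then, are a little off and sometimes report something else, mostly with a low value. They report only what shows in the picture. A call takes as long as a camera call.
- finder.find_in(thing, camera): "position" ([x, y, z] in m, in the coordinates of the camera as it stood for that picture, good to about 4 mm: the middle of the surface that is visible of it).
The state is a dict: "t": time; "q": joint angles; "qd": joint speeds; "tau": joint torques, N m; "tcp_pos": TCP position; "eef_rot": TCP orientation; "ft_force": force on the tool from outside, world axes, zero at the start; "torque": the same for the moment, N m; "finger_gap": opening from 0.0 (shut) to 1.0 (fully open); "gripper_force": force on a finger pad.
Only numpy, scipy, OpenCV 4.12 (cv2) and the standard library are available. Lean on these libraries where they do the work, as an engineer would, in place of code of your own. Each camera call takes 0.05 s, during which the arm holds its last target. There are 200 camera calls.

## Working session

There is one attempt and no reset: what is moved stays moved. The work goes in short steps, Python scripts to look and compute and a tool call to move; the robot and the scene stay as the last step left them, time stands still between calls to the robot, and variables do not carry over. Pictures are saved under pics/ and viewed, at most 10 in all, crops included, and the job is handed in when it is done.

Besides the shell and the picture viewer there is one more tool, called as name(argument=value, ...) on one line, values as JSON. arm_command: Moves the arm, as the interface text tells. Its arguments: {"type":"object","properties":{"increments":{"type":"array"},"grip_force":{"type":"number"}},"required":["increments"]}

```bash
mkdir -p pics; ls; cat > h.py <<'E'
from rig import env, imaging, finder
import numpy as np, cv2
from scipy.spatial.transform import Rotation as R
def calib(n):
    c=imaging.get_calibration(n); o=np.array(c["orientation"],float)
    M=R.from_rotvec(o).as_matrix() if o.size==3 else (o.reshape(3,3) if o.size==9 else None)
    return c,M,np.array(c["origin"])
def find(t,n):
    c,M,o=calib(n)
    return [(round(d["p"],2),np.round(M@np.array(d["position"])+o,4)) for d in finder.find_in(t,n)[:2]]
def snap(n,f):
    im=imaging.read_camera(n); cv2.imwrite("pics/"+f,im[:,:,::-1]); return im
def proj(P,n):
    c,M,o=calib(n); f=192/np.tan(np.radians(c["vertical_fov"])/2); p=M.T@(np.array(P)-o)
    return np.array([c["cx"]+f*p[0]/p[2],c["cy"]+f*p[1]/p[2]])
E
python3 - <<'E'
from h import *
print(env.state())
for n in("scene","top"):
    print(imaging.get_calibration(n))
a=snap("scene","s0.png")
for t in("shield","lip","lip_edge","pointer","green_mark","tube_rack","spray"): print(t,find(t,"scene"))
b=snap("top","t0.png")
for t in("shield","lip","lip_edge","pointer","green_mark","tube_rack","spray","mixer","tip_box","reagent","scissors"): print(t,find(t,"top"))
cv2.imwrite("pics/both0.png",cv2.resize(np.vstack([a,b])[:,:,::-1],None,fx=.78,fy=.78))
E
```

```text
pics
{'t': 0.0, 'q': array([ 9.64975504e-01,  3.42738375e-01,  1.52505110e+00,  4.94934208e-05,
        1.27540983e+00, -1.45973082e-01]), 'qd': array([-0.00078071,  0.0003978 ,  0.00073744, -0.00048727, -0.00117401,
        0.00136449]), 'tau': array([ 1.05058611e-03, -4.33676755e+01, -2.46013337e+01, -9.92427294e-05,
        7.91201106e-03, -1.85015949e-07]), 'tcp_pos': array([0.23271474, 0.47013891, 0.23060595]), 'eef_rot': array([-7.15857080e-01, -3.05829454e+00,  2.31975088e-03]), 'ft_force': array([ 0.31876628, -0.53346521, -0.56414917]), 'torque': array([-0.00688191, -0.00893761,  0.04430722]), 'gripper_force': 0.0, 'finger_gap': 0.9967806649437535}
{'vertical_fov': 51.72074378406305, 'cx': 251.22759619233616, 'cy': 190.2357742239286, 'origin': array([0.70915441, 0.43373828, 1.60600324]), 'orientation': array([-0.5449307 , -2.98211279,  0.50292169])}
{'vertical_fov': 51.74557438486346, 'cx': 249.4354464894895, 'cy': 188.61617279513928, 'origin': array([ 0.43989649, -0.04118481,  1.5467994 ]), 'orientation': array([-2.17236249,  2.19604229, -0.0380917 ])}
shield [(0.64, array([
[... 350 characters left out ...]
, 0.0578]))]
spray [(0.96, array([ 0.5539, -0.1484,  0.1273])), (0.4, array([0.642 , 0.046 , 0.1638]))]
shield [(0.9, array([0.6531, 0.0284, 0.1585]))]
lip [(0.92, array([0.6531, 0.0387, 0.1879]))]
lip_edge [(0.7, array([0.6564, 0.0425, 0.1885]))]
pointer []
green_mark [(0.59, array([0.6514, 0.2872, 0.2386]))]
tube_rack [(0.78, array([0.5692, 0.2158, 0.0595])), (0.47, array([0.2523, 0.3355, 0.005 ]))]
spray [(0.8, array([ 0.539 , -0.1588,  0.1389]))]
mixer [(0.58, array([0.7501, 0.104 , 0.1227]))]
tip_box [(0.84, array([0.3761, 0.4673, 0.0879])), (0.37, array([ 0.7537, -0.0757,  0.0449]))]
reagent [(0.69, array([ 0.3871, -0.4883,  0.0916]))]
scissors [(0.72, array([0.251 , 0.3358, 0.0044]))]
```

View pics/s0.png

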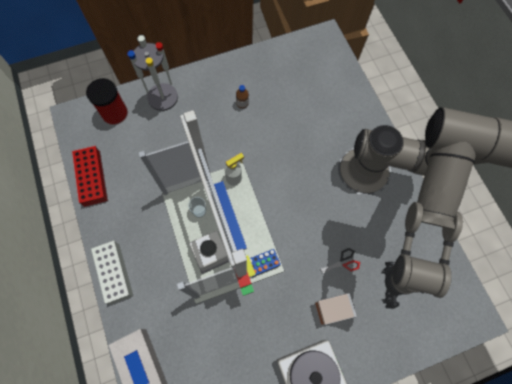

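View pics/t0.png

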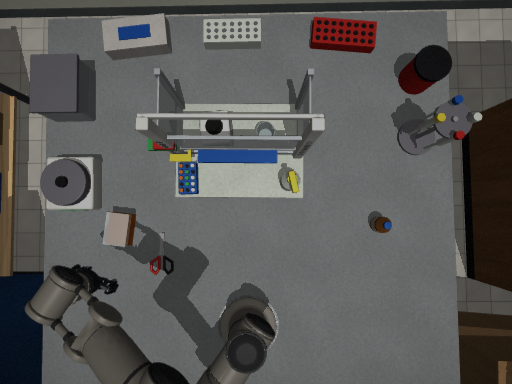

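The scene view shows the blue lip around (230,215), the yellow pointer and red/green sleeve near (247,275), and the rack at (265,262). In the top view the shield is nearly square to the world, with the lip at (237,156), the spray at (289,181) and the rack at (187,178). I'll move to a free spot with the fingers shut and learn the kinematics on the way.

arm_command(increments=[{"tz": 0.06,"claw": 0},{"tx": 0.02,"ty": -0.03,"tz": 0.11,"az": -8,"claw": 0},{"tx": 0.04,"ty": -0.08,"tz": 0.13,"az": -18,"claw": 0},{"tx": 0.06,"ty": -0.14,"tz": 0.13,"az": -28,"claw": 0}])

```text
schema error: expected keys tx, ty, tz, ax, ay, az, claw
```

```bash
python3 - <<'E'
from h import *
s=env.state();print(s["t"],s["q"].round(4),s["tcp_pos"].round(4),s["eef_rot"].round(3))
E
```

```text
1.0 [ 0.965   0.342   1.5241 -0.      1.2754 -0.146 ] [0.233  0.4705 0.2313] [0.716 3.059 0.   ]
```

arm_command(increments=[{"tx": 0.02,"ty": -0.06,"tz": 0.0,"az": -10.7,"claw": 0},{"tx": 0.04,"ty": -0.12,"tz": 0.0,"az": -21,"claw": 0},{"tx": 0.06,"ty": -0.18,"tz": 0.0,"az": -31,"claw": 0},{"tx": 0.08,"ty": -0.23,"tz": 0.0,"az": -35,"claw": 0},{"tx": 0.1,"ty": -0.28,"tz": 0.0,"az": -35.7,"claw": 0},{"tx": 0.1,"ty": -0.28,"tz": 0.0,"az": -35.7,"claw": 0}])

```text
schema error: expected keys tx, ty, tz, ax, ay, az, claw
```

```bash
python3 - <<'E'
from h import *
s=env.state();print(s["t"],s["q"].round(4),s["tcp_pos"].round(4),s["eef_rot"].round(3))
snap("wrist","w0.png")
E
```

```text
1.0 [ 0.965   0.342   1.5241 -0.      1.2754 -0.146 ] [0.233  0.4705 0.2313] [0.716 3.059 0.   ]
```

arm_command(increments=[{"ax": 10},{"ax": 20}])

```text
schema error: expected keys tx, ty, tz, ax, ay, az, claw
```

```bash
python3 - <<'E'
from h import *
s=env.state();print(s["t"],s["q"].round(4),s["tcp_pos"].round(4),s["eef_rot"].round(3))
M=R.from_rotvec(s["eef_rot"]).as_matrix();print(M.round(3))
c,W,o=calib("wrist");print("cam in tool",(M.T@W).round(3),(M.T@(o-s["tcp_pos"])).round(4),c["vertical_fov"])
q=s["q"]
for sg in(1,-1):
    F=R.from_euler("ZYYZYZ",[q[0],q[1],q[2],sg*q[3],q[4],q[5]+np.pi/2]) if 0 else R.from_euler("z",q[0])*R.from_euler("y",q[1]+q[2])*R.from_euler("z",sg*q[3])*R.from_euler("y",q[4])*R.from_euler("z",q[5]+np.pi/2)
    print(sg,F.as_matrix().round(3))
E
```

```text
1.05 [ 0.965   0.342   1.5241  0.      1.2754 -0.1461] [0.233  0.4705 0.2313] [0.716 3.059 0.   ]
[[-0.896  0.444  0.   ]
 [ 0.444  0.896  0.   ]
 [-0.     0.    -1.   ]]
cam in tool [[-0.    -0.965 -0.263]
 [ 1.    -0.001  0.001]
 [-0.001 -0.263  0.965]] [ 0.0667 -0.0005 -0.1428] 58.443155104080965
1 [[-0.896  0.444  0.   ]
 [ 0.444  0.896  0.   ]
 [-0.     0.    -1.   ]]
-1 [[-0.896  0.444  0.   ]
 [ 0.444  0.896  0.   ]
 [-0.     0.    -1.   ]]
```

All keys are needed in every row.

arm_command(increments=[{"tx": 0,"ty": 0,"tz": 0.06,"ax": 0,"ay": 0,"az": 0,"claw": 0},{"tx": 0.02,"ty": -0.03,"tz": 0.11,"ax": 0,"ay": 0,"az": -8,"claw": 0},{"tx": 0.04,"ty": -0.08,"tz": 0.13,"ax": 0,"ay": 0,"az": -18,"claw": 0},{"tx": 0.06,"ty": -0.14,"tz": 0.13,"ax": 0,"ay": 0,"az": -28,"claw": 0}])

```text
t: 1.55
tcp_pos: [0.2937, 0.3305, 0.363]
eef_rot: [1.44, 2.79, 0.006]
ft_force: [0.1, -1.1, 0.2]
finger_gap: 0.141
gripper_force: 0.0
```

```bash
python3 - <<'E'
from h import *
s=env.state();print(s["t"],s["q"].round(4),s["tcp_pos"].round(4),s["eef_rot"].round(3))
E
```

```text
1.55 [ 6.7090e-01  1.0870e-01  1.4702e+00 -2.0000e-04  1.5583e+00  5.2900e-02] [0.2937 0.3305 0.363 ] [1.44  2.79  0.006]
```

arm_command(increments=[{"tx": 0.02,"ty": -0.06,"tz": 0,"ax": 0,"ay": 0,"az": -10,"claw": 0},{"tx": 0.04,"ty": -0.12,"tz": 0,"ax": 0,"ay": 0,"az": -20,"claw": 0},{"tx": 0.06,"ty": -0.18,"tz": 0,"ax": 0,"ay": 0,"az": -30,"claw": 0},{"tx": 0.08,"ty": -0.23,"tz": 0,"ax": 0,"ay": 0,"az": -35,"claw": 0},{"tx": 0.1,"ty": -0.28,"tz": 0,"ax": 0,"ay": 0,"az": -35.7,"claw": 0},{"tx": 0.1,"ty": -0.28,"tz": 0,"ax": 0,"ay": 0,"az": -35.7,"claw": 0}])

```text
t: 2.3
tcp_pos: [0.3936, 0.0483, 0.3611]
eef_rot: [2.229, 2.214, -0.001]
ft_force: [0.0, 0.9, -0.5]
finger_gap: -0.002
gripper_force: 0.0
```

```bash
python3 - <<'E'
from h import *
s=env.state();print(s["t"],s["q"].round(4),s["tcp_pos"].round(4),s["eef_rot"].round(3))
E
```

```text
2.3 [-7.1300e-02  2.1100e-02  1.5706e+00 -6.0000e-04  1.5501e+00 -6.4400e-02] [0.3936 0.0483 0.3611] [ 2.229e+00  2.214e+00 -1.000e-03]
```

arm_command(increments=[{"tx": 0,"ty": 0,"tz": 0,"ax": 10,"ay": 0,"az": 0,"claw": 0},{"tx": 0,"ty": 0,"tz": 0,"ax": 20,"ay": 0,"az": 0,"claw": 0}])

```text
t: 2.55
tcp_pos: [0.3927, 0.0527, 0.3622]
eef_rot: [-2.027, -2.032, -0.366]
ft_force: [-0.3, 0.4, -0.5]
finger_gap: -0.004
gripper_force: 0.0
```

```bash
python3 - <<'E'
from h import *
s=env.state();print(s["t"],s["q"].round(4),s["tcp_pos"].round(4),s["eef_rot"].round(3))
M=R.from_rotvec(s["eef_rot"]).as_matrix();print(M.round(3))
q=s["q"]
for sg in(1,-1):
    F=R.from_euler("z",q[0])*R.from_euler("y",q[1]+q[2])*R.from_euler("z",sg*q[3])*R.from_euler("y",q[4])*R.from_euler("z",q[5]+np.pi/2)
    print(sg,F.as_matrix().round(3))
E
```

```text
2.55 [-0.3361  0.0263  1.6139  0.3348  1.6185 -0.3421] [0.3927 0.0527 0.3622] [-2.027 -2.032 -0.366]
[[-0.003  1.     0.002]
 [ 0.938  0.002  0.347]
 [ 0.347  0.002 -0.938]]
1 [[-0.003  1.     0.002]
 [ 0.938  0.002  0.347]
 [ 0.347  0.002 -0.938]]
-1 [[-0.04   0.976 -0.215]
 [ 0.962 -0.021 -0.273]
 [-0.27  -0.218 -0.938]]
```

```bash
cat > kin.py <<'E'
import numpy as np
from scipy.optimize import least_squares
from scipy.spatial.transform import Rotation as R
e=lambda a,t:R.from_euler(a,t)
D=[([.965,.342,1.5241,0,1.2754,-.146],[.233,.4705,.2313]),([.6709,.1087,1.4702,-.0002,1.5583,.0529],[.2937,.3305,.363]),
([-.0713,.0211,1.5706,-.0006,1.5501,-.0644],[.3936,.0483,.3611]),([-.3361,.0263,1.6139,.3348,1.6185,-.3421],[.3927,.0527,.3622])]
def fk(q,p):
    h,a,b,c,d,o=p
    A=e("z",q[0]);B=A*e("y",q[1]);C=B*e("y",q[2]);W=C*e("z",q[3])*e("y",q[4])*e("z",q[5]+np.pi/2)
    return np.array([0,0,h])+B.apply([0,d,a])+C.apply([o,0,b])+W.apply([0,0,c]),W
s=least_squares(lambda p:np.ravel([fk(q,p)[0]-x for q,x in D]),[.3,.35,.35,.2,.0765,0]); P=s.x
lo=np.array([-2.53,-.77,.04,-1,.28,-3.11]);hi=np.array([2.53,2.02,2.7,4.14,2.66,3.11])
def ik(x,W,q0):
    r=least_squares(lambda q:np.r_[fk(q,P)[0]-x,.3*(W.inv()*fk(q,P)[1]).as_rotvec()],np.clip(q0,lo+.01,hi-.01),bounds=(lo,hi));return r.x,np.abs(r.fun).max()
E
python3 - <<'E'
from kin import *
print(P.round(4),np.abs(s.fun).max())
# down,y=+x -> ax90 -> az-90
M0=R.from_matrix(np.array([[0,1,0],[1,0,0],[0,0,-1.]]))
q=np.array([-.07,.02,1.57,0,1.55,-.06])
for x0 in ([.39,.05,.36],):
  for k in range(0,91,15):
    q,er=ik(x0,e("x",np.radians(k))*M0,q);print("ax",k,q.round(2),round(er,4))
  for k in range(15,91,15):
    q,er=ik(np.array(x0)+np.array([.06,0,-.06])*k/90,e("z",np.radians(-k))*e("x",np.pi/2)*M0,q);print("az",k,q.round(2),round(er,4))
F=R.from_matrix(np.array([[0,0,1],[0,-1,0],[1,0,0.]]))
print(F.as_matrix()-(e("z",-np.pi/2)*e("x",np.pi/2)*M0).as_matrix())
for x in([.55,.04,.12],[.62,.04,.12],[.65,.04,.15],[.65,.04,.35]):
    q,er=ik(x,e("z",-np.pi/2)*e("x",np.pi/2)*M0,np.array([0,.5,1.6,3.1,.5,0]));print(x,q.round(2),round(er,4))
E
```

```text
[0.2228 0.5063 0.3796 0.3135 0.0764 0.0466] 4.34068536573351e-05
ax 0 [-0.07  0.01  1.58 -0.    1.55 -0.07] 0.0
ax 15 [-0.28  0.01  1.61  0.25  1.59 -0.28] 0.0
ax 30 [-0.46  0.05  1.65  0.47  1.67 -0.46] 0.0
ax 45 [-0.59  0.13  1.7   0.64  1.77 -0.62] 0.0
ax 60 [-0.69  0.23  1.77  0.78  1.87 -0.74] 0.0
ax 75 [-0.74  0.35  1.83  0.88  1.96 -0.86] 0.0
ax 90 [-0.76  0.49  1.9   0.97  2.06 -0.97] 0.0
az 15 [-0.86  0.43  2.07  1.07  1.91 -1.02] 0.0
az 30 [-0.95  0.37  2.26  1.19  1.77 -1.1 ] 0.0
az 45 [-1.01  0.33  2.46  1.36  1.65 -1.22] 0.0
az 60 [-1.    0.33  2.66  1.61  1.56 -1.42] 0.0
az 75 [-0.77  0.21  2.7   2.05  1.41 -1.36] 0.0181
az 90 [-0.05  0.27  2.7   3.13  1.35 -1.57] 0.02
[[-3.08148791e-33 -1.57009246e-16 -4.44089210e-16]
 [ 0.00000000e+00  4.44089210e-16 -1.57009246e-16]
 [-4.44089210e-16  0.00000000e+00 -3.08148791e-33]]
[0.55, 0.04, 0.12] [-0.16  1.18  2.52  2.96  2.12 -1.67] 0.0
[0.62, 0.04, 0.12] [-0.12  1.05  2.34  3.02  1.82 -1.6 ] 0.0
[0.65, 0.04, 0.15] [-0.11  0.93  2.29  3.03  1.65 -1.58] 0.0
[0.65, 0.04, 0.35] [-0.11  0.35  2.25  3.01  1.03 -1.5 ] 0.0
```

```bash
python3 - <<'E'
from kin import *
M0=R.from_matrix(np.array([[0,1,0],[1,0,0],[0,0,-1.]]))
q=np.array([-.3361,.0263,1.6139,.3348,1.6185,-.3421])
a=np.array([.393,.05,.36]);b=np.array([.45,.05,.36]);c=np.array([.56,.04,.28])
for k in range(20,91,10):
    q,er=ik(a+(b-a)*(k-20)/70,e("x",np.radians(k))*M0,q);print("ax",k,q.round(2),round(er,4))
for k in range(10,91,10):
    q,er=ik(b+(c-b)*k/90,e("z",np.radians(-k))*e("x",np.pi/2)*M0,q);print("az",k,q.round(2),round(er,4))
E
```

```text
ax 20 [-0.34  0.03  1.62  0.33  1.61 -0.34] 0.0
ax 30 [-0.45  0.07  1.63  0.47  1.67 -0.45] 0.0
ax 40 [-0.53  0.13  1.65  0.6   1.73 -0.55] 0.0
ax 50 [-0.59  0.21  1.67  0.71  1.79 -0.63] 0.0
ax 60 [-0.64  0.29  1.69  0.81  1.85 -0.69] 0.0
ax 70 [-0.67  0.37  1.71  0.9   1.92 -0.76] 0.0
ax 80 [-0.68  0.46  1.74  0.99  1.98 -0.82] 0.0
ax 90 [-0.68  0.56  1.76  1.07  2.05 -0.87] 0.0
az 10 [-0.73  0.52  1.87  1.15  1.94 -0.9 ] 0.0
az 20 [-0.77  0.49  1.99  1.24  1.82 -0.95] 0.0
az 30 [-0.79  0.46  2.11  1.35  1.72 -1.01] 0.0
az 40 [-0.8   0.43  2.23  1.48  1.62 -1.09] 0.0
az 50 [-0.77  0.42  2.34  1.66  1.53 -1.19] 0.0
az 60 [-0.7   0.42  2.45  1.9   1.48 -1.31] 0.0
az 70 [-0.57  0.45  2.52  2.21  1.47 -1.43] 0.0
az 80 [-0.38  0.48  2.56  2.58  1.49 -1.52] 0.0
az 90 [-0.15  0.52  2.54  2.99  1.49 -1.56] 0.0
```

arm_command(increments=[{"tx": 0.01,"ty": 0,"tz": 0,"ax": 10,"ay": 0,"az": 0,"claw": 0},{"tx": 0.02,"ty": 0,"tz": 0,"ax": 20,"ay": 0,"az": 0,"claw": 0},{"tx": 0.03,"ty": 0,"tz": 0,"ax": 30,"ay": 0,"az": 0,"claw": 0},{"tx": 0.04,"ty": 0,"tz": 0,"ax": 40,"ay": 0,"az": 0,"claw": 0},{"tx": 0.05,"ty": 0,"tz": 0,"ax": 50,"ay": 0,"az": 0,"claw": 0},{"tx": 0.06,"ty": 0,"tz": 0,"ax": 60,"ay": 0,"az": 0,"claw": 0},{"tx": 0.06,"ty": 0,"tz": 0,"ax": 70,"ay": 0,"az": 0,"claw": 0},{"tx": 0.06,"ty": 0,"tz": 0,"ax": 70,"ay": 0,"az": 0,"claw": 0}])

```text
t: 3.55
tcp_pos: [0.4528, 0.0518, 0.3596]
eef_rot: [-1.209, -1.203, -1.204]
ft_force: [0.2, 0.1, 0.0]
finger_gap: -0.002
gripper_force: 0.0
```

arm_command(increments=[{"tx": 0.01,"ty": 0,"tz": -0.01,"ax": 0,"ay": 0,"az": -10,"claw": 0},{"tx": 0.02,"ty": 0,"tz": -0.02,"ax": 0,"ay": 0,"az": -20,"claw": 0},{"tx": 0.03,"ty": 0,"tz": -0.03,"ax": 0,"ay": 0,"az": -30,"claw": 0},{"tx": 0.05,"ty": 0,"tz": -0.04,"ax": 0,"ay": 0,"az": -40,"claw": 0},{"tx": 0.06,"ty": 0,"tz": -0.05,"ax": 0,"ay": 0,"az": -50,"claw": 0},{"tx": 0.07,"ty": 0,"tz": -0.05,"ax": 0,"ay": 0,"az": -56,"claw": 0},{"tx": 0.08,"ty": 0,"tz": -0.06,"ax": 0,"ay": 0,"az": -62,"claw": 0},{"tx": 0.08,"ty": 0,"tz": -0.06,"ax": 0,"ay": 0,"az": -66,"claw": 0}])

```text
t: 4.55
tcp_pos: [0.5329, 0.0524, 0.3027]
eef_rot: [-1.989, -0.426, -1.993]
ft_force: [-0.2, -1.4, 0.4]
finger_gap: 0.002
gripper_force: 0.0
```

arm_command(increments=[{"tx": 0.01,"ty": 0,"tz": -0.01,"ax": 0,"ay": 0,"az": -5,"claw": 0},{"tx": 0.02,"ty": 0,"tz": -0.02,"ax": 0,"ay": 0,"az": -10,"claw": 0},{"tx": 0.02,"ty": -0.01,"tz": -0.02,"ax": 0,"ay": 0,"az": -15,"claw": 0},{"tx": 0.02,"ty": -0.01,"tz": -0.02,"ax": 0,"ay": 0,"az": -20,"claw": 0},{"tx": 0.02,"ty": -0.01,"tz": -0.02,"ax": 0,"ay": 0,"az": -24,"claw": 0},{"tx": 0.02,"ty": -0.01,"tz": -0.02,"ax": 0,"ay": 0,"az": -24,"claw": 0}])

```text
t: 5.3
tcp_pos: [0.553, 0.0442, 0.2838]
eef_rot: [-2.212, -0.005, -2.223]
ft_force: [1.4, -0.5, -0.1]
finger_gap: 0.002
gripper_force: 0.0
```

```bash
python3 - <<'E'
from h import *
s=env.state();print(s["t"],s["q"].round(3),s["tcp_pos"].round(4),R.from_rotvec(s["eef_rot"]).as_matrix().round(3))
im=snap("wrist","w1.png")
for t in("lip","lip_edge","pointer","green_mark"): print(t,find(t,"wrist"))
E
```

```text
5.3 [-0.145  0.511  2.552  2.99   1.499 -1.558] [0.553  0.0442 0.2838] [[-0.005  0.006  1.   ]
 [-0.001 -1.     0.006]
 [ 1.    -0.001  0.005]]
lip [(0.95, array([0.659 , 0.0322, 0.2856]))]
lip_edge [(0.57, array([0.6558, 0.0303, 0.2816]))]
pointer [(0.62, array([0.66  , 0.0301, 0.2865]))]
green_mark [(0.72, array([0.6579, 0.2324, 0.2305]))]
```

View pics/w1.png

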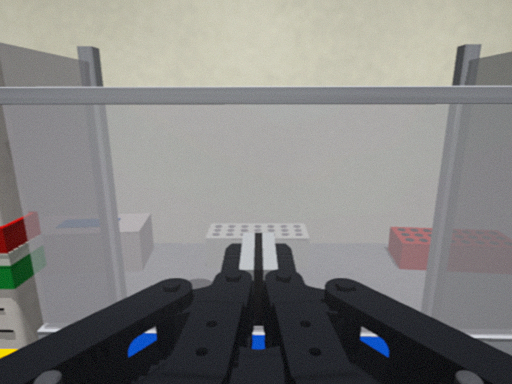

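The wrist view shows the pane frame, the red/green sleeve at the left edge (green around (15,272)), the yellow pointer at (20,352), and parts of the blue lip at row ~340 hidden by the fingers. I'll shift left to see the sleeve and pointer squarely.

arm_command(increments=[{"tx": -0.01,"ty": 0.05,"tz": 0,"ax": 0,"ay": 0,"az": 0,"claw": 0},{"tx": -0.03,"ty": 0.1,"tz": 0,"ax": 0,"ay": 0,"az": 0,"claw": 0},{"tx": -0.03,"ty": 0.13,"tz": 0,"ax": 0,"ay": 0,"az": 0,"claw": 0},{"tx": -0.03,"ty": 0.13,"tz": 0,"ax": 0,"ay": 0,"az": 0,"claw": 0}])

```text
t: 6.05
tcp_pos: [0.5227, 0.1735, 0.2818]
eef_rot: [-2.217, -0.003, -2.22]
ft_force: [-0.3, -0.5, -0.5]
finger_gap: -0.001
gripper_force: 0.0
```

```bash
cat > bands.py <<'E'
from h import *
s=env.state();print(s["t"],s["q"].round(3),s["tcp_pos"].round(4))
import sys
im=snap("wrist",sys.argv[1])
for t in("lip","lip_edge","pointer","green_mark"): print(t,find(t,"wrist"))
c,M,o=calib("wrist");f=192/np.tan(np.radians(c["vertical_fov"])/2)
h=cv2.cvtColor(im,cv2.COLOR_RGB2HSV)
def ray(u,v,x):
    d=M@np.array([(u-c["cx"])/f,(v-c["cy"])/f,1]);return (o+d*(x-o[0])/d[0]).round(4)
for n,(l,u) in dict(red=(0,8),yel=(22,34),green=(50,75),blue=(105,125)).items():
    m=cv2.inRange(h,(l,130,70),(u,255,255)); k,lab,st,ce=cv2.connectedComponentsWithStats(m)
    for i in np.argsort(-st[1:,4])[:2]+1:
        if st[i,4]<40: continue
        x,y,w,hh,a=st[i]; print(n,"box",x,y,w,hh,a)
        for cu in (x+w*.15,x+w*.5,x+w*.85):
            r=np.where(lab[:,int(cu)]==i)[0]
            if len(r): print("  col",int(cu),"rows",r[0],r[-1]+1,[ray(cu,r[0],X)[1:].tolist()+ray(cu,r[-1]+1,X)[2:].tolist() for X in(.64,.66)])
E
python3 bands.py w2.png
```

```text
6.05 [ 0.403  0.514  2.477  3.544  1.433 -1.628] [0.5227 0.1735 0.2818]
lip [(0.94, array([0.662 , 0.0737, 0.2779]))]
lip_edge [(0.74, array([0.6601, 0.0731, 0.276 ])), (0.34, array([0.6493, 0.2689, 0.2284]))]
pointer [(0.84, array([0.663 , 0.0717, 0.2776]))]
green_mark [(0.67, array([0.6588, 0.0738, 0.2754])), (0.64, array([0.6519, 0.2682, 0.2277]))]
red box 102 199 94 36 2500
  col 116 rows 202 235 [[0.2808, 0.2693, 0.2413], [0.2893, 0.2632, 0.2331]]
  col 149 rows 211 235 [[0.2555, 0.2618, 0.2413], [0.2621, 0.2551, 0.233]]
  col 181 rows 211 235 [[0.2293, 0.2617, 0.2412], [0.2339, 0.255, 0.2329]]
yel box 143 326 15 22 209
  col 145 rows 336 348 [[0.2687, 0.1453, 0.1327], [0.2764, 0.1297, 0.1161]]
  col 150 rows 328 345 [[0.2634, 0.1535, 0.1359], [0.2706, 0.1385, 0.1195]]
  col 155 rows 326 342 [[0.2586, 0.1555, 0.139], [0.2655, 0.1407, 0.1229]]
green box 77 229 120 39 3033
  col 95 rows 231 267 [[0.3005, 0.2448, 0.2128], [0.3106, 0.2369, 0.2023]]
  col 137 rows 238 267 [[0.2672, 0.2387, 0.2127], [0.2747, 0.2302, 0.2022]]
  col 179 rows 247 267 [[0.2335, 0.2306, 0.2126], [0.2385, 0.2216, 0.2021]]
blue box 419 311 93 45 2074
  col 432 rows 312 318 [[0.0168, 0.1687, 0.1627], [0.005, 0.1549, 0.1485]]
  col 465 rows 312 334 [[-0.0116, 0.1686, 0.1463], [-0.0255, 0.1548, 0.1307]]
  col 498 rows 312 350 [[-0.0399, 0.1685, 0.1293], [-0.0561, 0.1547, 0.1125]]
blue box 359 326 30 31 449
  col 363 rows 327 343 [[0.076, 0.1538, 0.1372], [0.0688, 0.1389, 0.121]]
  col 374 rows 333 349 [[0.0662, 0.1476, 0.1308], [0.0583, 0.1322, 0.1141]]
  col 384 rows 340 355 [[0.0562, 0.1403, 0.1244], [0.0475, 0.1243, 0.1071]]
```

View pics/w2.png

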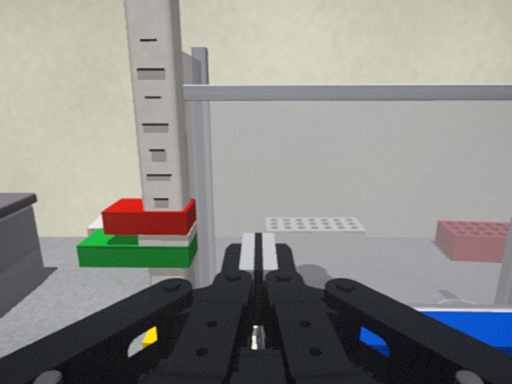

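The view shows the red front face at rows 211–235 and the green front face at rows 247–267, columns 80–197. The pointer is mostly hidden by the fingers at (150,335), and the lip is at lower right. I'll lower the camera to band height to cut the parallax.

arm_command(increments=[{"tx": -0.01,"ty": -0.02,"tz": -0.04,"ax": 0,"ay": 0,"az": 0,"claw": 0},{"tx": -0.01,"ty": -0.05,"tz": -0.09,"ax": 0,"ay": 0,"az": 0,"claw": 0},{"tx": -0.01,"ty": -0.06,"tz": -0.13,"ax": 0,"ay": 0,"az": 0,"claw": 0},{"tx": -0.01,"ty": -0.06,"tz": -0.13,"ax": 0,"ay": 0,"az": 0,"claw": 0}])

```text
t: 6.8
tcp_pos: [0.5126, 0.1085, 0.143]
eef_rot: [2.235, -0.004, 2.201]
ft_force: [-0.0, 1.1, 0.3]
finger_gap: 0.002
gripper_force: 0.0
```

```bash
python3 bands.py w3.png
```

```text
6.8 [ 0.163  1.116  2.584  3.337  2.105 -1.469] [0.5126 0.1085 0.143 ]
lip [(0.56, array([0.6608, 0.0701, 0.2185]))]
lip_edge [(0.83, array([0.6589, 0.067 , 0.2179]))]
pointer [(0.87, array([0.6627, 0.0701, 0.2256]))]
green_mark [(0.97, array([0.6477, 0.2652, 0.2502]))]
red box 0 25 106 34 2877
  col 15 rows 26 56 [[0.2859, 0.2752, 0.2549], [0.2989, 0.2791, 0.2574]]
  col 53 rows 26 54 [[0.2591, 0.2751, 0.2562], [0.2701, 0.2791, 0.2588]]
  col 90 rows 27 54 [[0.2324, 0.2744, 0.2562], [0.2414, 0.2783, 0.2587]]
red box 222 234 20 15 201
  col 225 rows 235 249 [[0.1394, 0.1133, 0.1006], [0.1415, 0.1053, 0.0916]]
  col 232 rows 235 244 [[0.1335, 0.1133, 0.1052], [0.1351, 0.1053, 0.0965]]
  col 239 rows 234 244 [[0.1276, 0.1142, 0.1051], [0.1288, 0.1062, 0.0965]]
yel box 40 161 118 22 1971
  col 57 rows 165 182 [[0.2713, 0.1735, 0.1596], [0.2831, 0.1699, 0.1549]]
  col 99 rows 165 182 [[0.2383, 0.1734, 0.1595], [0.2477, 0.1698, 0.1548]]
  col 140 rows 163 182 [[0.2052, 0.1749, 0.1594], [0.2121, 0.1714, 0.1547]]
green box 0 69 110 27 2792
  col 16 rows 70 95 [[0.291, 0.2452, 0.2273], [0.30
[... 236 characters left out ...]
0.1142], [0.1406, 0.1196, 0.1063]]
  col 257 rows 219 233 [[0.1124, 0.1275, 0.1151], [0.1125, 0.1205, 0.1072]]
  col 288 rows 218 233 [[0.0862, 0.1283, 0.115], [0.0843, 0.1214, 0.1071]]
blue box 174 156 338 36 11381
  col 224 rows 156 190 [[0.1378, 0.1803, 0.1525], [0.1397, 0.1772, 0.1473]]
  col 343 rows 157 191 [[0.044, 0.1792, 0.1514], [0.039, 0.1761, 0.1462]]
  col 461 rows 157 191 [[-0.0498, 0.179, 0.1511], [-0.0617, 0.1758, 0.1459]]
blue box 128 327 29 30 397
  col 132 rows 341 355 [[0.2276, 0.0092, -0.0061], [0.2362, -0.0066, -0.0229]]
  col 142 rows 334 349 [[0.2176, 0.0166, 0.0005], [0.2254, 0.0015, -0.0159]]
  col 152 rows 328 343 [[0.2078, 0.023, 0.007], [0.2149, 0.0082, -0.0089]]
```

View pics/w3.png

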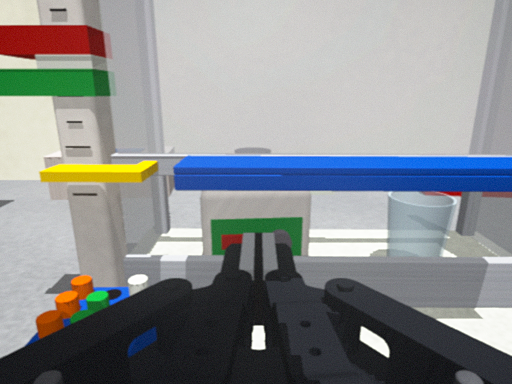

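The view clearly shows the yellow pointer at rows 165–182 (cols 40–157), the green front face at rows 70–96, the red one at rows 27–55, and the lip underside edge at row ~190. The two views disagree on the green height by about 2 cm, so I'm checking the camera pose.

```bash
python3 - <<'E'
from h import *
s=env.state();T=R.from_rotvec(s["eef_rot"]).as_matrix();c,M,o=calib("wrist")
print(s["t"],s["tcp_pos"].round(4),T.round(3).tolist());print(o.round(4),M.round(3).tolist(),c["cx"],c["cy"])
print("mount",(T.T@M).round(3).tolist(),(T.T@(o-s["tcp_pos"])).round(4))
from kin import fk,P
for nm,q,x in(("w2",[.403,.514,2.477,3.544,1.433,-1.628],[.5227,.1735,.2818]),("w3",[.163,1.116,2.584,3.337,2.105,-1.469],[.5126,.1085,.143])):
    p,W=fk(q,P);print(nm,p.round(4),x,W.as_matrix().round(3).tolist())
E
```

```text
7.05 [0.513  0.1118 0.1563] [[-0.008, 0.001, 1.0], [-0.002, -1.0, 0.001], [1.0, -0.002, 0.008]]
[0.3697 0.1111 0.222 ] [[0.0, -0.256, 0.967], [-1.0, 0.003, 0.001], [-0.003, -0.967, -0.256]] 258.0308355210408 192.45837002241564
mount [[-0.001, -0.964, -0.264], [1.0, -0.001, 0.0], [-0.0, -0.264, 0.965]] [ 0.0669  0.0005 -0.1429]
w2 [0.5226 0.1736 0.2817] [0.5227, 0.1735, 0.2818] [[-0.001, 0.005, 1.0], [-0.002, -1.0, 0.005], [1.0, -0.002, 0.001]]
w3 [0.5125 0.1086 0.1431] [0.5126, 0.1085, 0.143] [[0.016, -0.005, 1.0], [0.001, -1.0, -0.005], [1.0, 0.001, -0.016]]
```

The arm was still settling (the image came before the calibration). It's settled now, so I'm measuring again.

```bash
sed -i 's/^for t in("lip".*$//; s/^im=snap/C=calib("wrist");im=snap/; s/^c,M,o=calib("wrist")/c,M,o=C;print(o.round(4))/' bands.py; python3 bands.py w4.png | grep -v "^ *$"; python3 -c "
from h import *
s=env.state();print(s['t'],s['tcp_pos'],s['eef_rot'])
imaging.read_camera('scene')
for t in('green_mark','spray','tube_rack'):print(find(t,'scene'))"
```

```text
7.05 [ 0.169  1.091  2.586  3.337  2.105 -1.469] [0.513  0.1118 0.1563]
[0.3697 0.1111 0.222 ]
red box 5 51 109 30 2788
  col 21 rows 51 79 [[0.285, 0.2584, 0.2388], [0.2979, 0.2611, 0.24]]
  col 59 rows 51 78 [[0.257, 0.2583, 0.2394], [0.2678, 0.261, 0.2407]]
  col 97 rows 51 78 [[0.229, 0.2582, 0.2394], [0.2377, 0.2609, 0.2406]]
yel box 49 180 115 23 1993
  col 66 rows 185 203 [[0.2668, 0.157, 0.1418], [0.2784, 0.1522, 0.1359]]
  col 106 rows 185 203 [[0.2342, 0.1569, 0.1417], [0.2433, 0.1521, 0.1358]]
  col 146 rows 183 203 [[0.2015, 0.1585, 0.1416], [0.2081, 0.1538, 0.1357]]
green box 0 93 117 25 2892
  col 17 rows 93 118 [[0.2932, 0.2287, 0.2102], [0.3067, 0.2292, 0.2094]]
  col 58 rows 93 118 [[0.2622, 0.2287, 0.2101], [0.2734, 0.2291, 0.2093]]
  col 99 rows 93 118 [[0.2312, 0.2286, 0.2101], [0.2401, 0.229, 0.2092]]
green box 275 235 31 38 567
  col 279 rows 236 244 [[0.0933, 0.1123, 0.105], [0.092, 0.1042, 0.0964]]
  col 290 rows 235 248 [[0.0842, 0.1132, 0.1014], [0.0822, 0.1051, 0.0924]]
  col 301 rows 235 272 [[0.0751, 0.1132, 0.0788], [0.0724, 0.1051, 0.0682]]
blue box 181 176 331 36 11521
  col 230 rows 176 211 [[0.1334, 0.1641, 0.1346], [0.1351, 0.1598, 0.1281]]
  col 346 rows 176 211 [[0.0402, 0.1638, 0.1343], [0.035, 0.1595, 0.1278]]
  col 462 rows 176 211 [[-0.0529, 0.1636, 0.134], [-0.0651, 0.1593, 0.1275]]
blue box 136 326 21 26 292
  col 139 rows 337 351 [[0.2209, 0.0135, -0.0017], [0.229, -0.002, -0.0182]]
  col 146 rows 331 347 [[0.2136, 0.0198, 0.0027], [0.2212, 0.0049, -0.0136]]
  col 153 rows 327 342 [[0.2066, 0.024, 0.0081], [0.2136, 0.0094, -0.0078]]
7.1 [0.5130668  0.11196567 0.15629143] [-2.21062766e+00  1.13132711e-03 -2.22899595e+00]
[(0.82, array([0.6682, 0.2962, 0.2586])), (0.37, array([0.6394, 0.0433, 0.1628]))]
[(0.57, array([ 0.5533, -0.1508,  0.1303]))]
[(0.64, array([0.5606, 0.2276, 0.0574])), (0.51, array([0.6432, 0.0415, 0.1654]))]
```

Settled measurement: green band z ≈ 0.210–0.229 (middle 0.219), lip underside ≈ 0.139, pointer ≈ 0.148. The window needs to rise about 72 mm. Next I go beneath the lip.

arm_command(increments=[{"tx": 0,"ty": -0.03,"tz": -0.015,"ax": 0,"ay": 0,"az": 0,"claw": 0},{"tx": 0,"ty": -0.06,"tz": -0.03,"ax": 0,"ay": 0,"az": 0,"claw": 0},{"tx": 0,"ty": -0.077,"tz": -0.042,"ax": 0,"ay": 0,"az": 0,"claw": 0},{"tx": 0.02,"ty": -0.077,"tz": -0.042,"ax": 0,"ay": 0,"az": 0,"claw": 0},{"tx": 0.04,"ty": -0.077,"tz": -0.042,"ax": 0,"ay": 0,"az": 0,"claw": 0},{"tx": 0.06,"ty": -0.077,"tz": -0.042,"ax": 0,"ay": 0,"az": 0,"claw": 0},{"tx": 0.075,"ty": -0.077,"tz": -0.042,"ax": 0,"ay": 0,"az": 0,"claw": 0},{"tx": 0.075,"ty": -0.077,"tz": -0.042,"ax": 0,"ay": 0,"az": 0,"claw": 0}])

```text
t: 8.3
tcp_pos: [0.5883, 0.0346, 0.1111]
eef_rot: [-2.217, -0.001, -2.225]
ft_force: [-0.1, -0.8, 0.3]
finger_gap: 0.002
gripper_force: 0.0
```

```bash
python3 bands.py w5.png | grep -v "^ *$"; python3 -c "
from h import *
s=env.state();print(s['t'],s['tcp_pos'],s['ft_force'])"
```

```text
8.3 [-0.155  1.124  2.417  2.972  1.968 -1.636] [0.5883 0.0346 0.1111]
[0.4452 0.034  0.1775]
red box 110 237 38 20 679
  col 115 rows 238 257 [[0.1209, 0.0963, 0.0836], [0.1298, 0.0879, 0.074]]
  col 129 rows 238 257 [[0.1128, 0.0963, 0.0836], [0.1209, 0.0879, 0.074]]
  col 142 rows 237 256 [[0.1046, 0.0969, 0.0843], [0.1119, 0.0886, 0.0747]]
red box 398 173 47 23 658
  col 405 rows 173 183 [[-0.051, 0.1366, 0.1306], [-0.0597, 0.1324, 0.1258]]
  col 421 rows 173 189 [[-0.0605, 0.1365, 0.127], [-0.0702, 0.1323, 0.1218]]
  col 437 rows 173 196 [[-0.0701, 0.1365, 0.1227], [-0.0807, 0.1323, 0.1171]]
green box 96 215 124 50 4115
  col 114 rows 218 264 [[0.1202, 0.1092, 0.0789], [0.129, 0.1021, 0.0688]]
  col 158 rows 217 265 [[0.0941, 0.1098, 0.0782], [0.1002, 0.1028, 0.068]]
  col 201 rows 216 265 [[0.068, 0.1104, 0.0782], [0.0715, 0.1035, 0.068]]
blue box 0 127 512 45 21885
  col 76 rows 128 170 [[0.1355, 0.1624, 0.1385], [0.1459, 0.1608, 0.1345]]
  col 256 rows 128 171 [[0.0352, 0.1623, 0.1378], [0.0353, 0.1607, 0.1337]]
  col 435 rows 128 172 [[-0.065, 0.1622, 0.1371], [-0.0752, 0.1607, 0.133]]
blue box 0 325 7 33 113
  col 1 rows 330 357 [[0.2036, 0.0312, 0.01], [0.221, 0.0162, -0.0072]]
  col 3 rows 339 356 [[0.2033, 0.0243, 0.0108], [0.2207, 0.0085, -0.0063]]
  col 5 rows 351 355 [[0.2035, 0.0148, 0.0116], [0.2209, -0.0019, -0.0054]]
8.35 [0.58771784 0.03455282 0.1105578 ] [-0.65218442  0.81238665  0.3920609 ]
```

View pics/w5.png

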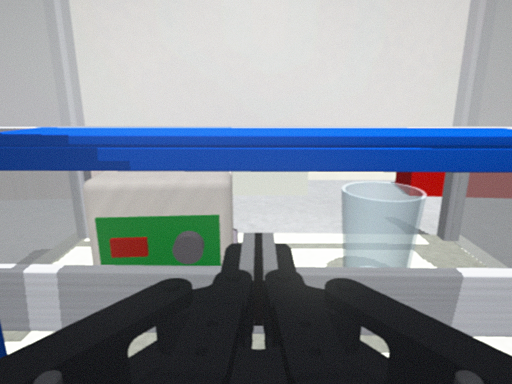

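The fingers point under the lip, whose underside edge is at row ~171, with clear space above the sill (row ~265). I'm inserting and then raising until contact.

arm_command(increments=[{"tx": 0.02,"ty": 0,"tz": 0,"ax": 0,"ay": 0,"az": 0,"claw": 0},{"tx": 0.04,"ty": 0,"tz": 0,"ax": 0,"ay": 0,"az": 0,"claw": 0},{"tx": 0.055,"ty": 0,"tz": 0,"ax": 0,"ay": 0,"az": 0,"claw": 0},{"tx": 0.06,"ty": 0,"tz": 0,"ax": 0,"ay": 0,"az": 0,"claw": 0},{"tx": 0.06,"ty": 0,"tz": 0.005,"ax": 0,"ay": 0,"az": 0,"claw": 0},{"tx": 0.06,"ty": 0,"tz": 0.01,"ax": 0,"ay": 0,"az": 0,"claw": 0},{"tx": 0.06,"ty": 0,"tz": 0.013,"ax": 0,"ay": 0,"az": 0,"claw": 0},{"tx": 0.06,"ty": 0,"tz": 0.013,"ax": 0,"ay": 0,"az": 0,"claw": 0}])

```text
t: 9.35
tcp_pos: [0.6476, 0.0342, 0.1226]
eef_rot: [-2.221, 0.001, -2.221]
ft_force: [0.4, 0.3, 0.6]
finger_gap: -0.003
gripper_force: 0.0
```

arm_command(increments=[{"tx": 0,"ty": 0,"tz": 0.002,"ax": 0,"ay": 0,"az": 0,"claw": 0},{"tx": 0,"ty": 0,"tz": 0.004,"ax": 0,"ay": 0,"az": 0,"claw": 0},{"tx": 0,"ty": 0,"tz": 0.006,"ax": 0,"ay": 0,"az": 0,"claw": 0},{"tx": 0,"ty": 0,"tz": 0.008,"ax": 0,"ay": 0,"az": 0,"claw": 0}])

```text
t: 9.85
tcp_pos: [0.6477, 0.0342, 0.1305]
eef_rot: [-2.221, 0.001, -2.221]
ft_force: [-0.0, -0.0, -0.7]
finger_gap: -0.002
gripper_force: 0.0
```

arm_command(increments=[{"tx": 0,"ty": 0,"tz": 0.002,"ax": 0,"ay": 0,"az": 0,"claw": 0},{"tx": 0,"ty": 0,"tz": 0.004,"ax": 0,"ay": 0,"az": 0,"claw": 0},{"tx": 0,"ty": 0,"tz": 0.006,"ax": 0,"ay": 0,"az": 0,"claw": 0},{"tx": 0,"ty": 0,"tz": 0.008,"ax": 0,"ay": 0,"az": 0,"claw": 0}])

```text
t: 10.35
tcp_pos: [0.6477, 0.0342, 0.138]
eef_rot: [-2.222, 0.001, -2.22]
ft_force: [2.9, 0.3, -5.1]
finger_gap: 0.004
gripper_force: 2.1
```

Contact at about z 0.132. I'm pushing up steadily to just short of the goal, then looking.

arm_command(increments=[{"tx": 0,"ty": 0,"tz": 0.004,"ax": 0,"ay": 0,"az": 0,"claw": 0},{"tx": 0,"ty": 0,"tz": 0.008,"ax": 0,"ay": 0,"az": 0,"claw": 0},{"tx": 0,"ty": 0,"tz": 0.012,"ax": 0,"ay": 0,"az": 0,"claw": 0},{"tx": 0,"ty": 0,"tz": 0.016,"ax": 0,"ay": 0,"az": 0,"claw": 0},{"tx": 0,"ty": 0,"tz": 0.02,"ax": 0,"ay": 0,"az": 0,"claw": 0},{"tx": 0,"ty": 0,"tz": 0.024,"ax": 0,"ay": 0,"az": 0,"claw": 0},{"tx": 0,"ty": 0,"tz": 0.028,"ax": 0,"ay": 0,"az": 0,"claw": 0},{"tx": 0,"ty": 0,"tz": 0.032,"ax": 0,"ay": 0,"az": 0,"claw": 0}])

```text
t: 11.35
tcp_pos: [0.6477, 0.0342, 0.1705]
eef_rot: [-2.221, 0.001, -2.221]
ft_force: [2.3, -0.1, -5.0]
finger_gap: -0.0
gripper_force: 2.2
```

arm_command(increments=[{"tx": 0,"ty": 0,"tz": 0.003,"ax": 0,"ay": 0,"az": 0,"claw": 0},{"tx": 0,"ty": 0,"tz": 0.006,"ax": 0,"ay": 0,"az": 0,"claw": 0},{"tx": 0,"ty": 0,"tz": 0.009,"ax": 0,"ay": 0,"az": 0,"claw": 0},{"tx": 0,"ty": 0,"tz": 0.011,"ax": 0,"ay": 0,"az": 0,"claw": 0},{"tx": 0,"ty": 0,"tz": 0.012,"ax": 0,"ay": 0,"az": 0,"claw": 0},{"tx": 0,"ty": 0,"tz": 0.012,"ax": 0,"ay": 0,"az": 0,"claw": 0}])

```text
t: 12.1
tcp_pos: [0.6477, 0.0342, 0.1826]
eef_rot: [-2.22, 0.001, -2.222]
ft_force: [1.3, -0.2, -2.6]
finger_gap: 0.001
gripper_force: 1.4
```

```bash
python3 - <<'E'
from h import *
c,M,o=calib("scene");f=192/np.tan(np.radians(c["vertical_fov"])/2)
im=imaging.read_camera("scene"); w=imaging.read_camera("wrist")
s=env.state();print(s["t"],s["tcp_pos"],s["ft_force"])
h=cv2.cvtColor(w,cv2.COLOR_RGB2HSV)
for n,(l,u) in dict(yel=(22,34),green=(50,75),red=(0,8)).items():
    m=cv2.inRange(h,(l,130,70),(u,255,255)); k,lab,st,ce=cv2.connectedComponentsWithStats(m); print(n,st[1:][st[1:,4]>40])
crop=cv2.resize(im[215:315,190:300],(660,600),interpolation=cv2.INTER_CUBIC)
cv2.imwrite("pics/s6.png",crop[:,:,::-1])
cv2.imwrite("pics/w6.png",w[:,:,::-1])
E
```

```text
12.2 [0.64772664 0.03420872 0.18259034] [ 0.76648711 -0.7580903  -2.11908582]
yel []
green []
red []
```

View pics/s6.png

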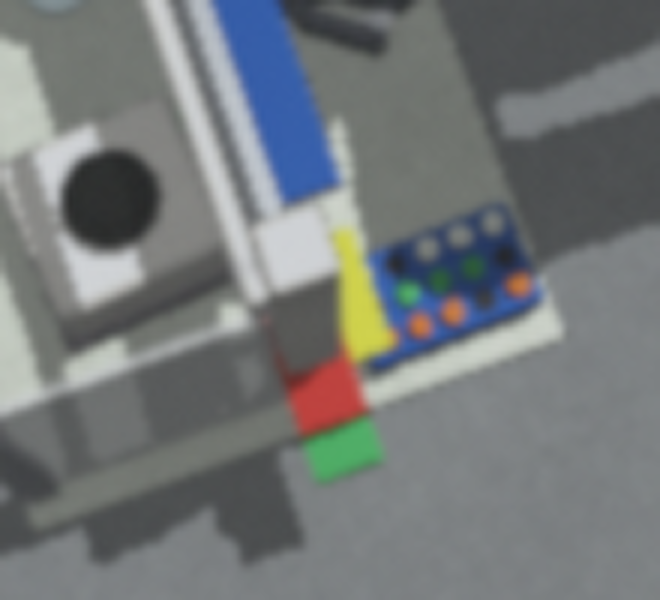

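The overhead view shows the pointer still before the post, but it's poor for judging height. The window holds itself, so I'll withdraw and look level with the wrist camera.

arm_command(increments=[{"tx": 0,"ty": 0,"tz": -0.006,"ax": 0,"ay": 0,"az": 0,"claw": 0},{"tx": 0,"ty": 0,"tz": -0.015,"ax": 0,"ay": 0,"az": 0,"claw": 0},{"tx": -0.03,"ty": 0,"tz": -0.025,"ax": 0,"ay": 0,"az": 0,"claw": 0},{"tx": -0.07,"ty": 0,"tz": -0.03,"ax": 0,"ay": 0,"az": 0,"claw": 0},{"tx": -0.11,"ty": 0.02,"tz": -0.035,"ax": 0,"ay": 0,"az": 0,"claw": 0},{"tx": -0.13,"ty": 0.05,"tz": -0.035,"ax": 0,"ay": 0,"az": 0,"claw": 0},{"tx": -0.13,"ty": 0.09,"tz": -0.035,"ax": 0,"ay": 0,"az": 0,"claw": 0},{"tx": -0.13,"ty": 0.09,"tz": -0.035,"ax": 0,"ay": 0,"az": 0,"claw": 0}])

```text
t: 13.2
tcp_pos: [0.5167, 0.13, 0.1474]
eef_rot: [-2.214, -0.011, -2.218]
ft_force: [0.1, 0.4, 0.4]
finger_gap: -0.001
gripper_force: 0.0
```

arm_command(increments=[{"tx": 0,"ty": 0,"tz": 0,"ax": 0,"ay": 0,"az": 0,"claw": 0},{"tx": 0,"ty": 0,"tz": 0,"ax": 0,"ay": 0,"az": 0,"claw": 0}])

```text
t: 13.45
tcp_pos: [0.5181, 0.1224, 0.1472]
eef_rot: [2.22, -0.004, 2.22]
ft_force: [0.1, -0.4, -0.2]
finger_gap: 0.002
gripper_force: 0.0
```

```bash
python3 bands.py w7.png | grep -v "^ *$"; python3 -c "
from h import *
s=env.state();print(s['t'],s['tcp_pos'],s['ft_force'])"
```

```text
13.45 [ 0.217  1.085  2.551  3.391  2.053 -1.453] [0.5181 0.1224 0.1472]
[0.3753 0.1223 0.2141]
red box 10 34 113 33 3039
  col 26 rows 35 64 [[0.2851, 0.2577, 0.2384], [0.2974, 0.261, 0.2402]]
  col 66 rows 34 63 [[0.257, 0.2583, 0.239], [0.2672, 0.2617, 0.2409]]
  col 106 rows 35 63 [[0.2291, 0.2576, 0.239], [0.2372, 0.2609, 0.2409]]
red box 418 166 62 36 1617
  col 427 rows 166 196 [[-0.0113, 0.1628, 0.1383], [-0.0214, 0.1589, 0.1326]]
  col 449 rows 166 199 [[-0.0284, 0.1627, 0.1357], [-0.0398, 0.1589, 0.1298]]
  col 470 rows 169 202 [[-0.0459, 0.1603, 0.1332], [-0.0586, 0.1562, 0.1271]]
yel box 45 109 124 13 1559
  col 63 rows 109 122 [[0.2669, 0.2067, 0.1971], [0.2778, 0.2061, 0.1958]]
  col 107 rows 109 122 [[0.2344, 0.2066, 0.1971], [0.2429, 0.2061, 0.1958]]
  col 150 rows 109 122 [[0.202, 0.2066, 0.197], [0.208, 0.206, 0.1957]]
green box 0 78 126 27 3242
  col 18 rows 78 104 [[0.2962, 0.2287, 0.2103], [0.3093, 0.2299, 0.2101]]
  col 63 rows 78 104 [[0.264, 0.2287, 0.2103], [0.2747, 0.2298, 0.21]]
  col 107 rows 78 105 [[0.2318, 0.2287, 0.2095], [0.24, 0.2298, 0.2092]]
green box 226 227 91 38 1156
  col 239 rows 229 244 [[0.1367, 0.1104, 0.0971], [0.1377, 0.1026, 0.0882]]
  col 271 rows 228 232 [[0.1104, 0.1112, 0.1077], [0.1095, 0.1034, 0.0997]]
  col 303 rows 227 265 [[0.0842, 0.112, 0.0776], [0.0814, 0.1043, 0.0673]]
blue box 189 102 323 28 8724
  col 237 rows 102 129 [[0.1367, 0.2115, 0.1917], [0.1378, 0.2114, 0.19]]
  col 350 rows 102 129 [[0.0524, 0.2114, 0.1915], [0.0471, 0.2112, 0.1898]]
  col 463 rows 102 129 [[-0.0322, 0.2113, 0.1914], [-0.0439, 0.2111, 0.1897]]
blue box 147 327 10 18 126
  col 148 rows 330 339 [[0.2199, 0.0139, 0.0044], [0.2273, -0.0012, -0.0114]]
  col 152 rows 328 343 [[0.2166, 0.016, 0.0001], [0.2237, 0.001, -0.016]]
  col 155 rows 327 341 [[0.2134, 0.017, 0.0023], [0.2203, 0.0021, -0.0137]]
13.5 [0.51817526 0.12211878 0.14718308] [ 0.2881477   0.65115485 -0.35626678]
```

View pics/w7.png

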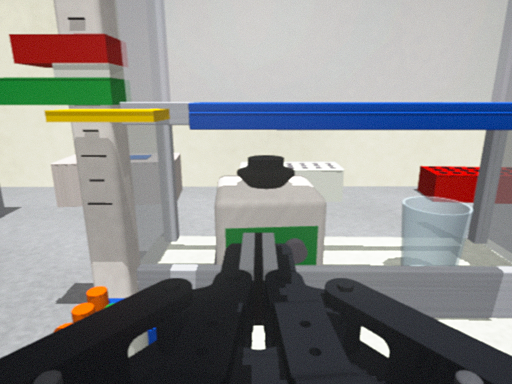

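Pointer centre ≈ 0.201 and green middle ≈ 0.2195, so another 18.5 mm is needed (TCP from 0.1826 to 0.201). Going back under the lip.

arm_command(increments=[{"tx": 0,"ty": -0.04,"tz": 0,"ax": 0,"ay": 0,"az": 0,"claw": 0},{"tx": 0.01,"ty": -0.075,"tz": 0.005,"ax": 0,"ay": 0,"az": 0,"claw": 0},{"tx": 0.03,"ty": -0.088,"tz": 0.008,"ax": 0,"ay": 0,"az": 0,"claw": 0},{"tx": 0.06,"ty": -0.088,"tz": 0.01,"ax": 0,"ay": 0,"az": 0,"claw": 0},{"tx": 0.09,"ty": -0.088,"tz": 0.01,"ax": 0,"ay": 0,"az": 0,"claw": 0},{"tx": 0.115,"ty": -0.088,"tz": 0.01,"ax": 0,"ay": 0,"az": 0,"claw": 0},{"tx": 0.13,"ty": -0.088,"tz": 0.01,"ax": 0,"ay": 0,"az": 0,"claw": 0},{"tx": 0.13,"ty": -0.088,"tz": 0.01,"ax": 0,"ay": 0,"az": 0,"claw": 0}])

```text
t: 14.5
tcp_pos: [0.6482, 0.034, 0.1579]
eef_rot: [2.218, -0.004, 2.222]
ft_force: [-0.1, 0.8, 0.2]
finger_gap: 0.0
gripper_force: 0.0
```

arm_command(increments=[{"tx": 0,"ty": 0,"tz": 0.003,"ax": 0,"ay": 0,"az": 0,"claw": 0},{"tx": 0,"ty": 0,"tz": 0.007,"ax": 0,"ay": 0,"az": 0,"claw": 0},{"tx": 0,"ty": 0,"tz": 0.011,"ax": 0,"ay": 0,"az": 0,"claw": 0},{"tx": 0,"ty": 0,"tz": 0.015,"ax": 0,"ay": 0,"az": 0,"claw": 0},{"tx": 0,"ty": 0,"tz": 0.019,"ax": 0,"ay": 0,"az": 0,"claw": 0},{"tx": 0,"ty": 0,"tz": 0.022,"ax": 0,"ay": 0,"az": 0,"claw": 0},{"tx": 0,"ty": 0,"tz": 0.025,"ax": 0,"ay": 0,"az": 0,"claw": 0},{"tx": 0,"ty": 0,"tz": 0.028,"ax": 0,"ay": 0,"az": 0,"claw": 0}])

```text
t: 15.5
tcp_pos: [0.6477, 0.0362, 0.1845]
eef_rot: [-2.224, 0.001, -2.218]
ft_force: [2.5, 0.5, -3.7]
finger_gap: 0.002
gripper_force: 2.2
```

arm_command(increments=[{"tx": 0,"ty": 0,"tz": 0.003,"ax": 0,"ay": 0,"az": 0,"claw": 0},{"tx": 0,"ty": 0,"tz": 0.006,"ax": 0,"ay": 0,"az": 0,"claw": 0},{"tx": 0,"ty": 0,"tz": 0.009,"ax": 0,"ay": 0,"az": 0,"claw": 0},{"tx": 0,"ty": 0,"tz": 0.012,"ax": 0,"ay": 0,"az": 0,"claw": 0},{"tx": 0,"ty": 0,"tz": 0.014,"ax": 0,"ay": 0,"az": 0,"claw": 0},{"tx": 0,"ty": 0,"tz": 0.0155,"ax": 0,"ay": 0,"az": 0,"claw": 0},{"tx": 0,"ty": 0,"tz": 0.0155,"ax": 0,"ay": 0,"az": 0,"claw": 0},{"tx": 0,"ty": 0,"tz": 0.0155,"ax": 0,"ay": 0,"az": 0,"claw": 0}])

```text
t: 16.5
tcp_pos: [0.6477, 0.0363, 0.2012]
eef_rot: [-2.22, 0.001, -2.222]
ft_force: [0.7, 0.5, -1.8]
finger_gap: -0.003
gripper_force: 1.0
```

arm_command(increments=[{"tx": 0,"ty": 0,"tz": -0.006,"ax": 0,"ay": 0,"az": 0,"claw": 0},{"tx": 0,"ty": 0,"tz": -0.015,"ax": 0,"ay": 0,"az": 0,"claw": 0},{"tx": -0.03,"ty": 0,"tz": -0.025,"ax": 0,"ay": 0,"az": 0,"claw": 0},{"tx": -0.07,"ty": 0,"tz": -0.035,"ax": 0,"ay": 0,"az": 0,"claw": 0},{"tx": -0.11,"ty": 0.02,"tz": -0.045,"ax": 0,"ay": 0,"az": 0,"claw": 0},{"tx": -0.13,"ty": 0.05,"tz": -0.05,"ax": 0,"ay": 0,"az": 0,"claw": 0},{"tx": -0.13,"ty": 0.09,"tz": -0.05,"ax": 0,"ay": 0,"az": 0,"claw": 0},{"tx": -0.13,"ty": 0.09,"tz": -0.05,"ax": 0,"ay": 0,"az": 0,"claw": 0}])

```text
t: 17.5
tcp_pos: [0.5167, 0.1319, 0.1507]
eef_rot: [-2.214, -0.01, -2.218]
ft_force: [-1.1, -0.0, 0.0]
finger_gap: -0.001
gripper_force: 0.0
```

arm_command(increments=[{"tx": 0,"ty": 0,"tz": 0,"ax": 0,"ay": 0,"az": 0,"claw": 0},{"tx": 0,"ty": 0,"tz": 0,"ax": 0,"ay": 0,"az": 0,"claw": 0}])

```text
t: 17.75
tcp_pos: [0.5181, 0.1244, 0.1508]
eef_rot: [2.22, -0.004, 2.22]
ft_force: [-0.5, -0.2, -0.3]
finger_gap: -0.0
gripper_force: 0.0
```

```bash
python3 bands.py w8.png | grep -v "^ *$"|head -20; python3 -c "
from h import *
s=env.state();print(s['t'],s['tcp_pos'],s['ft_force'])"
```

```text
17.75 [ 0.226  1.07   2.552  3.399  2.037 -1.453] [0.5181 0.1244 0.1508]
[0.3753 0.1243 0.2176]
red box 13 39 113 33 3020
  col 29 rows 41 69 [[0.2857, 0.2573, 0.2385], [0.2979, 0.2603, 0.2401]]
  col 69 rows 40 68 [[0.2575, 0.258, 0.2392], [0.2675, 0.261, 0.2408]]
  col 109 rows 40 68 [[0.2294, 0.2579, 0.2392], [0.2373, 0.261, 0.2408]]
red box 418 168 63 36 1714
  col 427 rows 168 198 [[-0.0097, 0.1648, 0.1402], [-0.0198, 0.1608, 0.1344]]
  col 449 rows 168 201 [[-0.0271, 0.1647, 0.1376], [-0.0385, 0.1607, 0.1316]]
  col 471 rows 170 204 [[-0.0447, 0.1631, 0.1351], [-0.0575, 0.159, 0.1288]]
yel box 43 87 128 13 1564
  col 62 rows 87 100 [[0.2675, 0.226, 0.2168], [0.2783, 0.2266, 0.2167]]
  col 107 rows 87 100 [[0.2346, 0.226, 0.2167], [0.2429, 0.2266, 0.2166]]
  col 151 rows 88 100 [[0.2017, 0.2252, 0.2167], [0.2075, 0.2258, 0.2166]]
green box 0 83 133 26 2063
  col 19 rows 84 109 [[0.2981, 0.2281, 0.2103], [0.3113, 0.2289, 0.2098]]
  col 66 rows 83 109 [[0.2639, 0.2288, 0.2103], [0.2745, 0.2296, 0.2097]]
  col 113 rows 84 109 [[0.2299, 0.2281, 0.2102], [0.2379, 0.2288, 0.2096]]
green box 272 230 47 38 783
  col 279 rows 231 243 [[0.1062, 0.1121, 0.1014], [0.1048, 0.1042, 0.0927]]
17.8 [0.51816391 0.12414004 0.15075813] [-0.47961161  0.38425653 -0.05407751]
```

View pics/w8.png

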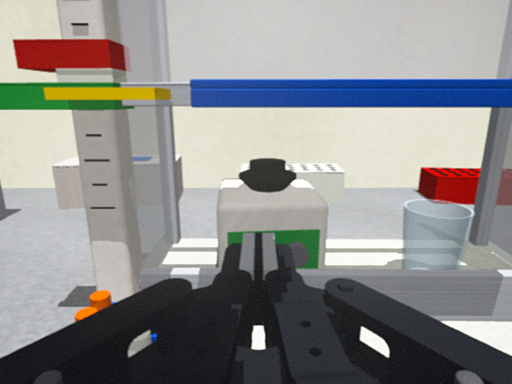

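The picture shows the yellow pointer (rows 87–100) wholly inside the green front face (rows 83–109), seen almost level. The pointer is at about 0.221 and the green band spans 0.210–0.229. The fingers are clear and the force is near zero.

```bash
python3 -c "
from h import *
print(env.job_done())"
```

```text
the job is handed in; nothing more can be done
None
```

The window stands by itself with the yellow pointer wholly inside the green band, about 1–2 mm above its middle; it was never pushed past that height, and the job was handed in at about 18 s with the arm clear.

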